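# Set the drip tray under the airpot

## Robot

A 6-joint arm with a two-finger parallel gripper is mounted at the origin on the work surface. World frame = base frame: x ahead of the robot, y to its left, z up, the work surface at z = 0. Lengths are in mm, angles in rad, forces in N, time in s.
With the tool pointing down it reaches from about 350 to 875 mm from the base axis. Payload 4.2 kg.
Tool frame: the origin (TCP) lies on the mounting face of the last link; the fingertips stand 173 mm ahead of it and the grasp point (between the pads) lies grip_point_offset ahead of it (grip_point_offset is the distance from the TCP to the grasp point, in mm); z points along the fingers, y is the line along which they close (so a half turn about z gives the same grasp; the last joint's range is limited). The gripper opens to 85 mm and grips with 20 to 120 N. Pads are 22 mm wide; open, the fingers measure 114 mm over their backs; the gripper's body (76 mm by 85 mm) begins 54 mm behind the grasp point. The pads swing forward as they close: fully open they stand 13 mm farther back than shut.
Start: joints at [1.415, 0.385, 0.008, 0, -1.194, -0.259], TCP at [251.846, 571.991, 404.712] pointing down, gripper open.
Joint ranges: [-3.14, 3.14], [-1.21, 2.06], [-1.07, 1.41], [-3.16, 2.05], [-2.99, -0.16], [-3.1, 3.1]. Speed limits (rad/s): [2.79, 2.79, 3.14, 3.14, 3.14, 3.14].

## Interface

Orientations are given as a unit quaternion [x, y, z, w].
In Python, from bench import read_state, get_image, job_done, recognise, place_of, grip_point_offset gives the robot as it stands. The module is installed in compiled form; this text tells all that it offers.
- The arm moves only by the tool carry_out, never from a script. Its arguments are lists of equal length, an entry for each row: "slide": the shift along the tool's x, y, z in m, a list of three; "roll": the turn about the tool's z in degrees; "claw": the finger opening in m, from 0 to 0.0854. A call has 1 to 8 rows; each row is the pose to reach, as a shift and turn from the pose commanded when the call began, along the tool's axes at that moment; what a row does not reach only later rows make up. A row lasts 1/8 s, in which the tool goes at most 62.5 mm and 10.7 degrees, less where a joint would pass 70% of its speed; a pose out of reach is approached as far as the arm can. A call with a gripper value outside its range is refused whole. The fingers move at their own pace and stop on an object; the grip force is fixed at half the most. Time passes only in rows, so rows that repeat a pose let the fingers close. It gives the time, the measured TCP pose, the force, the opening and the grip force at its end, in the units of the state.
- read_state(): the state, without advancing time (a new reading comes with each control period).
- get_image(name): name is "scene" or "top" or "wrist"; returns a dict with "img" (480x640x3 uint8, red, green, blue), "z_map" (480x640 float32, mm along the optical axis (not along the pixel's ray), 0 where there is no reading), "mtx" (3x3 intrinsics, pixels), "world_from_camera" (4x4, takes a point from camera to world coordinates); the wrist camera has in their place "T_tool_cam" (4x4, takes a point from camera to tool coordinates, whose origin is the TCP and whose axes are the flange's). Camera axes: x right, y up, looking along -z (the intrinsics and any distortion apply to the point x, -y, -z); pixel columns grow to the right and rows downward; lengths in mm; the calibration is good to about 2 mm. A picture is of the moment at which its call begins: read the wrist's pose just before it.
- job_done(): hands the job in; it is judged then, once.
Trained networks look in a picture, given as the dict that the camera call returned (one of the last four; its "shot" number tells which), for a name from the list of things; names that differ only in an ending like _2 or _b are one class to them, and where a whole thing is asked for, a point or a joint stands for the part that bears it (a point fixed in the world has none). Each returns a list of dicts, best first, with "conf" (0 to 1); they miss things now and then, are a little off and sometimes report something else, mostly with a low value. They report only what shows in the picture. A call takes as long as a camera call. They do not tell look-alikes from the thing itself.
- recognise(picture, thing): "at" ([column, row] in pixels, amid what is visible of it).
- place_of(picture, thing): "at" ([column, row] in pixels: a listed point, or the origin of a listed thing).
The state is a dict: "clock": time; "joints": joint angles; "joint_vel": joint speeds; "joint_efforts": joint torques, N m; "position": TCP position; "ee_rot": TCP orientation; "contact_force": force on the tool from outside, world axes, zero at the start; "wrist_torque": the same for the moment, N m; "gripper_width": finger opening in mm; "grasp_force": force on a finger pad.
Only numpy, scipy, OpenCV 4.12 (cv2) and the standard library are available. Lean on these libraries where they do the work, as an engineer would, in place of code of your own. Each camera call takes 0.05 s, during which the arm holds its last target. There are 200 camera calls.

## Task

A stray upturned mug stands in front of the airpot on the grey plinth, in the drip tray's way. First push the mug across the counter into the empty place at the end of the mug row, up against the rail; then push the drip tray up flush against the plinth's foot, centred under the spout. Only push with the fingers: do not pick up, carry or tip either of them, and leave everything else where it stands.

Things in the scene. Friction and masses are not known exactly. Their poses are not given: they have to be found in the camera images.
- stray_mug: White mug upside down (rim on the counter), alone on the open counter in front of the airpot; 95 tall, 82 diameter over the lowest 60, 74 at the top, 0.25-0.45 kg. Handle on its own +y side, out to 73 from the axis, 11 thick, 16 to 76 above the counter; at the start it points to world +y within 20 degrees. Origin: centre of the rim circle, on the counter; z up.
- drip_tray: Black plastic drip tray with grid top on the open counter, to the +y side of the stray mug: slab with four clipped corners (25 off each), 120 along own x, 150 along own y, 28 high, 0.25-0.4 kg. Its two long sides (100 mm straight) face own +x and -x; at the start +x points to world -y within 20 degrees, towards the plinth. Origin: centre of the underside; z up.
- plinth: Fixed grey plinth, 190 deep (own x), 200 wide (own y), 30 high, carrying the airpot. Origin: middle of its straight front foot, at counter level. Own +x points into the plinth, -x out over the open counter (about world +y). Tray home: its origin at own x = -0.060, y = 0, long sides parallel to own y.
- spout (a point): Tip of the airpot's spout, 292 above the counter, on the plinth's centre line 16 mm in front of the plinth's foot (the spout's arm reaches 27 mm in front). The airpot is a steel vacuum jug, 158 diameter, its axis 88 behind the plinth's foot, top 375 above the counter.
- mug_rail: Fixed low wooden rail beyond the mugs, 40 high, along own y (about world y), a 50 mm return towards the robot at each end. Origin: on the inner (robot-side) face, counter level, at the empty place: end return's inner face at own y = -0.070, nearest row mug's axis at +0.150. Own +x points into the rail, away from the robot. A mug touching it has its origin at x = -0.041; aim at y = 0.
- row_mug_a: Upturned white mug, same form as the stray one, standing at the rail next to the empty place, handle to +y. Origin: centre of its rim, on the counter. Leave alone.
- row_mug_b: Second upturned mug of the row, 125 mm further to +y along the rail. Origin: centre of its rim. Leave alone.
- milk_jug: Steel milk jug, 76 diameter, 100 tall, on the +y side, near the rail's end. Origin: centre of its underside. Leave alone.
- sugar_jar: Glass jar with steel cap, 68 diameter, 120 tall, on the +y side of the counter, nearest the robot. Origin: centre of its underside. Leave alone.
- teaspoon: Steel teaspoon, 140 long, lying on the counter between the jar and the jug, along its own x (roughly world y). Origin: on the underside, about mid-length. Leave alone.
Things that resemble listed ones, but are neither listed nor needed, are in the scene too. Of the things that look like the drip_tray, take the one that is farthest to the robot's right at the start.

How it is judged (in metres and radians):
On the way, in this order (a step that is already met when the one before it is completed fails the run):
1. the stray mug stands in the empty place, against the rail (x of stray_mug in the frame of mug_rail above -0.047 m and y of stray_mug in the frame of mug_rail between -0.034 and 0.045 m and angle between stray_mug's own z axis and vertical below 0.06 rad and height (world z) of stray_mug below 0.006 m and linear speed of stray_mug below 0.02 m/s), for 0.2 s.
2. the drip tray is flush against the plinth's foot, centred under the spout (x of drip_tray in the frame of plinth above -0.067 m and y of drip_tray in the frame of plinth between -0.018 and 0.018 m and angle between the y axis of drip_tray and the y axis of plinth, either way round below 0.09 rad and angle between drip_tray's own z axis and vertical below 0.05 rad and height (world z) of drip_tray below 0.006 m and linear speed of drip_tray below 0.02 m/s), for 0.2 s.
At the end, for the whole second after the job is handed in: Stray mug upright in the empty place, within 6 mm of touching the rail, axis -34 to +45 mm (rail y) from the place's middle. Drip tray flat, within 7 mm of touching the plinth's foot, centred within 18 mm, parallel within 5 degrees. Both on the counter, at rest (all of step 1 and all of step 2).
It fails at once if the stray mug is lifted off the counter or tipped (height (world z) of stray_mug above 0.008 m or angle between stray_mug's own z axis and vertical above 0.25 rad).
It fails at once if the drip tray is lifted or tipped (height (world z) of drip_tray above 0.008 m or angle between drip_tray's own z axis and vertical above 0.12 rad).
It fails at once if another thing on the counter is moved more than 15 mm (distance of any of row_mug_a, row_mug_b, milk_jug, sugar_jar, teaspoon from where it was at the start of the episode above 0.015 m).
It also fails if it takes over 64 s, if anything falls off the work surface, if the arm or the gripper's body presses on something with over 40 N, if the wrist force passes 120 N, or if a joint passes its speed limit or range.

## Working session

There is one attempt and no reset: what is moved stays moved. The work goes in short steps, Python scripts to look and compute and a tool call to move; the robot and the scene stay as the last step left them, time stands still between calls to the robot, and variables do not carry over. Pictures are saved under pics/ and viewed, at most 10 in all, crops included, and the job is handed in when it is done.

Besides the shell and the picture viewer there is one more tool, called after "Emit:" in YAML: its name, and indented under it one key for each argument. carry_out: Moves the arm, as the interface text tells. Its arguments: {"type":"object","properties":{"slide":{"type":"array"},"roll":{"type":"array"},"claw":{"type":"array"}},"required":["slide","roll","claw"]}

```bash
mkdir -p pics; cat > h.py <<'E'
import numpy as np, cv2
from bench import *
np.set_printoptions(precision=4,suppress=True)
def cam(p): return p["mtx"],p["world_from_camera"]
def pix2w(p,uv,z=None):
    K,T=np.array(p["mtx"]),np.array(p["world_from_camera"])
    d=np.array([(uv[0]-K[0,2])/K[0,0],-(uv[1]-K[1,2])/K[1,1],-1.])
    if z is None:
        return T[:3,:3]@(d*p["z_map"][int(uv[1]),int(uv[0])])+T[:3,3]
    r=T[:3,:3]@d; return T[:3,3]+r*(z-T[2,3])/r[2]
def cloud(p):
    K,T=np.array(p["mtx"]),np.array(p["world_from_camera"])
    v,u=np.mgrid[:480,:640]; Z=p["z_map"]
    P=np.stack([(u-K[0,2])/K[0,0]*Z,-(v-K[1,2])/K[1,1]*Z,-Z],-1)@T[:3,:3].T+T[:3,3]
    P[Z==0]=np.nan
    return P
def save(p,n): cv2.imwrite("pics/"+n,cv2.cvtColor(p["img"],cv2.COLOR_RGB2BGR))
E
python3 - <<'E'
from h import *
s=read_state(); print(s["clock"],s["position"],s["ee_rot"],grip_point_offset)
for c in("top","scene"):
    p=get_image(c); save(p,c+"0.png"); print(c,p["mtx"],p["world_from_camera"],[k for k in p])
    np.savez(c+"0.npz",**{k:v for k,v in p.items()})
    for n in("stray_mug","drip_tray","plinth","spout","mug_rail","milk_jug","sugar_jar","teaspoon"):
        print(n,[(np.round(r["at"]),round(r["conf"],2),pix2w(p,r["at"],292 if n=="spout" else 0)[:2].round()) for r in place_of(p,n)[:5]])
E
```

```text
0.0 [251.7758 571.8236 403.6019] [ 0.9785 -0.206  -0.0002  0.0011] 154.70000000000002
top [[518.3987   0.     312.4339]
 [  0.     518.3987 238.823 ]
 [  0.       0.       1.    ]] [[   0.0018    0.9937   -0.1124  390.9867]
 [  -0.9999    0.0036    0.0163   74.8044]
 [   0.0166    0.1123    0.9935 1435.663 ]
 [   0.        0.        0.        1.    ]] ['img', 'z_map', 'mtx', 'world_from_camera', 'shot']
stray_mug [(array([388., 272.]), 0.83, array([ 461., -159.])), (array([474., 280.]), 0.45, array([ 441., -397.]))]
drip_tray [(array([165., 350.]), 0.86, array([250., 450.])), (array([289., 259.]), 0.8, array([496., 116.])), (array([234., 153.]), 0.68, array([798., 273.])), (array([254., 336.]), 0.63, array([286., 209.])), (array([339., 201.]), 0.48, array([662., -22.]))]
plinth [(array([442., 283.]), 0.8, array([ 431., -308.]))]
spout [(array([474., 278.]), 0.59, array([ 434., -301.]))]
mug_rail [(array([392., 183.]), 0.83, array([ 712., -174.]))]
milk_jug [(array([221., 223.]), 0.79, array([597., 306.]))]
sugar_jar [(array([198., 287.]), 0.66, array([419., 365.])), (array([444., 285
[... 501 characters left out ...]
, 0.71, array([532., 316.]))]
drip_tray [(array([448., 289.]), 0.96, array([801., 284.])), (array([282., 253.]), 0.91, array([287., 212.])), (array([327., 296.]), 0.75, array([506., 100.])), (array([310., 213.]), 0.64, array([250., 463.]))]
plinth [(array([207., 397.]), 0.93, array([ 420., -314.]))]
spout [(array([188., 297.]), 0.72, array([ 426., -302.]))]
mug_rail [(array([353., 403.]), 0.66, array([ 713., -180.]))]
milk_jug [(array([389., 265.]), 0.84, array([611., 309.]))]
sugar_jar [(array([341., 240.]), 0.8, array([426., 358.])), (array([188., 298.]), 0.32, array([163., -86.]))]
teaspoon [(array([366., 254.]), 0.7, array([528., 326.])), (array([338., 240.]), 0.32, array([416., 359.]))]
```

View pics/top0.png

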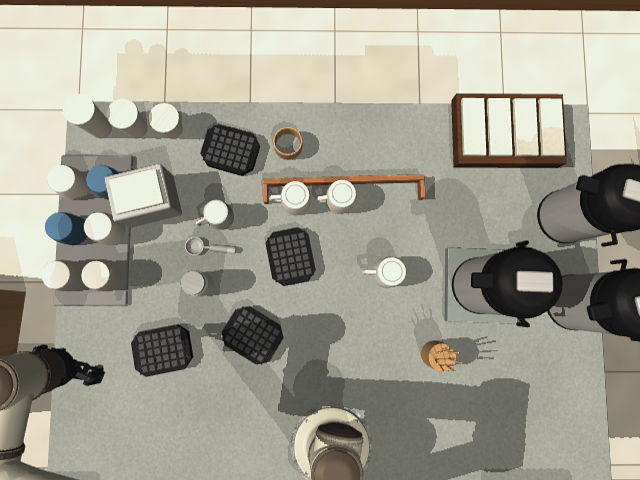

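View pics/scene0.png

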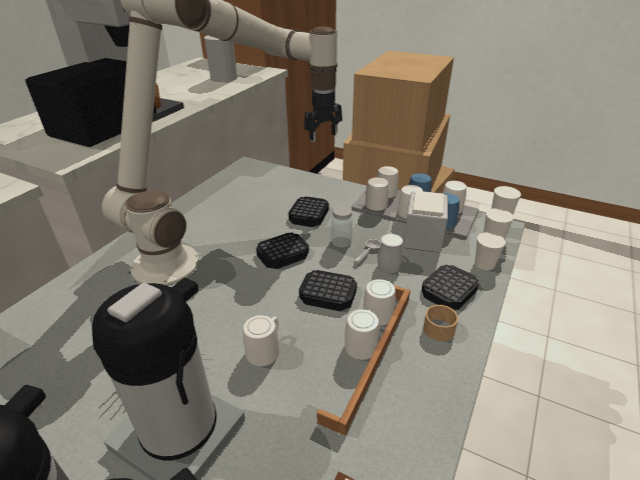

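Top view: the stray mug is at (390,272) with its handle to the left, and the empty place is at the right end of the rail, about (400,185). The drip tray farthest right is at (291,256); the three others are look-alikes. The plinth's front edge is at column ~446. Next I fit the poses from depth.

```bash
cat >> h.py <<'E'
def mugfit(P,c,r=70):
    m=(np.hypot(P[...,0]-c[0],P[...,1]-c[1])<r)&(P[...,2]>85)&(P[...,2]<103)
    (x,y),rad=cv2.minEnclosingCircle(P[m][:,:2].astype(np.float32)); return np.array([x,y]),rad,P[m].mean(0)
def trayfit(P,c,r=105):
    m=(np.hypot(P[...,0]-c[0],P[...,1]-c[1])<r)&(P[...,2]>20)&(P[...,2]<36)
    q=P[m][:,:2].astype(np.float32); n=cv2.connectedComponents(m.astype(np.uint8))[0]
    return cv2.minAreaRect(q),len(q),n
E
python3 - <<'E'
from h import *
for c in("top","scene"):
    p=get_image(c);P=cloud(p); print(c)
    m=(abs(P[...,0]-450)<60)&(abs(P[...,1])<40); print("counter z",np.nanmedian(P[m][:,2]),np.nanstd(P[m][:,2]))
    print("mug",mugfit(P,(461,-150)))
    print("rowa",mugfit(P,(655,-20),60))
    print("tray",trayfit(P,(503,105)))
    # handle
    m=(np.hypot(P[...,0]-461,P[...,1]+155)<90)&(P[...,2]>60)&(P[...,2]<82)&(P[...,1]>-108)
    print("handle pts",m.sum(),P[m].mean(0) if m.any() else 0)
    # plinth top points near front
    for x0 in range(335,530,20):
        m=(abs(P[...,0]-x0)<10)&(P[...,2]>22)&(P[...,2]<38)&(P[...,1]<-270)&(P[...,1]>-400)
        if m.sum()>3: print("pl",x0,P[m][:,1].max().round(1),P[m][:,2].mean().round(1),end=";")
    print()
    m=(P[...,2]>22)&(P[...,2]<38)&(P[...,1]<-270)&(P[...,1]>-420)&(abs(P[...,0]-430)<130); print("plinth x range",np.percentile(P[m][:,0],[0,1,99,100]))
    for y0 in range(-260,180,20):
        m=(abs(P[...,1]-y0)<10)&(P[...,2]>35)&(P[...,2]<46)&(P[...,0]>600)&(P[...,0]<760)
        if m.sum()>3: print("rail",y0,np.percentile(P[m][:,0],[2,98]).round(1),end=";")
    m=(P[...,2]>34)&(P[...,2]<46)&(P[...,0]>640)&(P[...,0]<700)&(P[...,1]<-200)&(P[...,1]>-270)
    print("\nreturn y",np.percentile(P[m],[2,50,98],axis=0) if m.any() else 0)
E
```

```text
top
counter z 0.31294947683034025 3.0199407824576427
mug (array([ 460.2464, -152.1814]), 38.10154724121094, array([ 459.8573, -151.0534,   95.034 ]))
rowa (array([665.6311, -23.9065]), 38.83000564575195, array([663.9418, -23.6512,  95.0023]))
tray (((504.1166687011719, 112.5950698852539), (150.4424591064453, 119.95519256591797), 11.656670570373535), 2231, 2)
handle pts 37 [461.7736 -96.6048  69.6686]
pl 335 -309.1 30.1;pl 355 -310.5 30.1;pl 375 -311.2 29.7;pl 395 -311.3 30.1;pl 415 -313.1 30.4;pl 435 -313.3 30.3;pl 455 -314.9 30.1;pl 475 -314.5 30.4;pl 495 -315.6 29.8;pl 515 -316.7 29.5;
plinth x range [325.8963 328.5907 526.4649 529.5739]
rail -260 [667.9 725.1];rail -240 [668.  730.5];rail -220 [715.3 729.8];rail -200 [715.1 727.4];rail -180 [713.  727.2];rail -160 [712.2 726.8];rail -140 [711.6 726.6];rail -120 [711.4 726.6];rail -100 [711.3 724. ];rail -80 [709.8 724. ];rail -60 [709.1 723.9];rail -40 [626.7 723.9];rail -20 [624.6 723.7];rail 0 [629.7 720. ];rail 20 [653.  720.9];rail 40 [655.2 720.4];rail 60 [635.8 720.6];rail 80 [621.9 720.1];rail 100 [619.9 718.6];rail 120 [62
[... 624 characters left out ...]
7.3 30.6;pl 515 -318.4 29.9;
plinth x range [438.2413 450.4784 527.9761 528.6875]
rail -260 [667.  728.8];rail -240 [670.1 729.9];rail -220 [715.1 729.7];rail -200 [714.1 728.5];rail -180 [713.7 728.3];rail -160 [712.7 727.3];rail -140 [712.4 726.6];rail -120 [712.  726.2];rail -100 [711.6 726.2];rail -80 [710.7 725.2];rail -60 [636.9 724. ];rail -40 [629.  723.6];rail -20 [705.3 723.4];rail 0 [708.5 723.1];rail 20 [708.3 721.7];rail 40 [707.2 721. ];rail 60 [633.5 719.9];rail 80 [628.9 720. ];rail 100 [700.6 719.6];rail 120 [705.  718.5];rail 140 [704.5 717.4];rail 160 [702.6 717.1];
return y [[ 666.2428 -259.2239   34.7427]
 [ 682.6749 -254.5417   39.5695]
 [ 699.4118 -247.0868   42.1871]]
```

```bash
cat >> h.py <<'E'
from scipy.spatial.transform import Rotation as Rn
def to_tool(*pts,ang=None):
    s=read_state(); R=Rn.from_quat(s["ee_rot"]).as_matrix(); p=np.array(s["position"])
    a=np.degrees(np.arctan2(R[1,0],R[0,0])); print("pos",p,"x-ang",a.round(2),"F",s["contact_force"],"t",s["clock"],"w",s["gripper_width"])
    for q in pts: print(q,"->",(R.T@(np.array(q)-p)/1000).round(4))
    if ang is not None: print("roll",a-ang)
E
python3 -c "
from h import *
to_tool((420,200,404),(375,-146.5,330),ang=-5)"
```

```text
pos [251.8565 571.9774 404.7367] x-ang -23.77 F [ 1.17   -0.2736 -0.0516] t 1.0 w 85.48936302865512
(420, 200, 404) -> [0.3038 0.2727 0.0007]
(375, -146.5, 330) -> [0.4023 0.6079 0.0747]
roll -18.766420787414496
```

Emit:
carry_out:
  slide:
    - [0.044, 0.039, 0]
    - [0.087, 0.078, 0]
    - [0.13, 0.117, 0]
    - [0.174, 0.156, 0]
    - [0.217, 0.195, 0]
    - [0.26, 0.234, 0]
    - [0.304, 0.273, 0]
    - [0.321, 0.33, 0.013]
  roll: [-5, -10, -15, -18.8, -18.8, -18.8, -18.8, -18.8]
  claw: [0.05, 0.05, 0.05, 0.05, 0.05, 0.05, 0.05, 0.05]

```text
clock: 2.0
position: [414.0, 139.3, 392.5]
ee_rot: [0.999, -0.044, 0.002, -0.001]
contact_force: [0.8, -0.1, -0.7]
gripper_width: 50.3
grasp_force: 0.0
```

```bash
python3 -c "
from h import *
to_tool((375,-146.5,300),(375,-146.5,206),ang=-5)"
```

```text
pos [414.0079 139.3152 392.4955] x-ang -5.01 F [ 0.7869 -0.1197 -0.6642] t 2.0 w 50.32098850195222
(375, -146.5, 300) -> [-0.0142  0.2883  0.092 ]
(375, -146.5, 206) -> [-0.0145  0.2884  0.186 ]
roll -0.0050981252198649685
```

Emit:
carry_out:
  slide:
    - [-0.003, 0.058, 0.01]
    - [-0.006, 0.116, 0.03]
    - [-0.009, 0.174, 0.05]
    - [-0.012, 0.232, 0.07]
    - [-0.014, 0.288, 0.092]
    - [-0.014, 0.288, 0.14]
    - [-0.014, 0.288, 0.186]
    - [-0.014, 0.288, 0.186]
  roll: [0, 0, 0, 0, 0, 0, 0, 0]
  claw: [0.05, 0.05, 0.05, 0.05, 0.05, 0.05, 0.05, 0.05]

```text
clock: 3.0
position: [372.7, -145.4, 203.6]
ee_rot: [0.999, -0.044, -0.004, 0.0]
contact_force: [0.3, -0.0, 0.5]
gripper_width: 50.0
grasp_force: 0.0
```

```bash
python3 -c "
from h import *
to_tool((629.5,-170,206),ang=-5)
p=get_image('top');print(mugfit(cloud(p),(460,-154)));p=get_image('wrist');save(p,'w1.png')"
```

```text
pos [ 372.7498 -145.3892  203.6249] x-ang -5.02 F [ 0.2763 -0.0219  0.4568] t 3.0 w 50.04799702509132
(629.5, -170, 206) -> [ 0.2579  0.0021 -0.0044]
roll -0.018260845236969914
(array([ 460.3547, -151.9328]), 37.69708251953125, array([ 459.9329, -151.3452,   95.0666]))
```

View pics/w1.png

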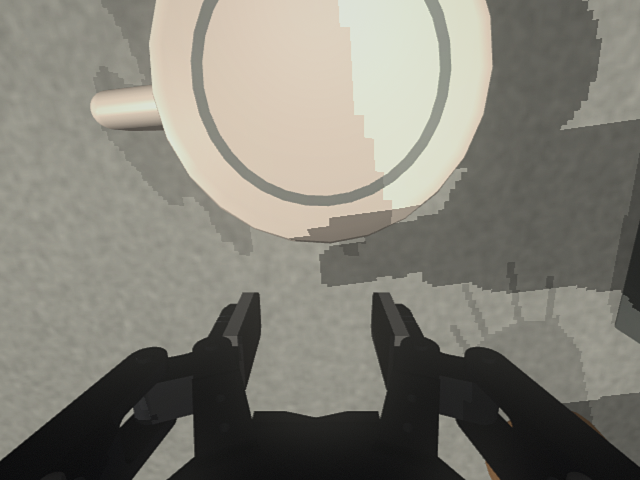

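The wrist view shows the fingers (columns 250–380) centred on the mug (centre ~322), with the handle clear on the left at (125,108). I start pushing.

Emit:
carry_out:
  slide:
    - [0.018, 0, -0.002]
    - [0.036, 0, -0.002]
    - [0.044, 0, -0.002]
    - [0.052, 0, -0.002]
    - [0.062, 0, -0.002]
    - [0.073, 0, -0.002]
    - [0.085, 0, -0.002]
    - [0.097, 0, -0.002]
  roll: [0, 0, 0, 0, 0, 0, 0, 0]
  claw: [0.05, 0.05, 0.05, 0.05, 0.05, 0.05, 0.05, 0.05]

```text
clock: 4.1
position: [471.3, -153.6, 207.6]
ee_rot: [0.999, -0.043, -0.0, 0.0]
contact_force: [-3.6, 0.4, 2.5]
gripper_width: 49.7
grasp_force: 2.1
```

```bash
python3 -c "
from h import *
to_tool((629.5,-170,206),ang=-5)
p=get_image('top');print(mugfit(cloud(p),(510,-160),55))
p=get_image('scene');print(mugfit(cloud(p),(510,-160),55))"
```

```text
pos [ 471.2573 -153.5858  207.6454] x-ang -4.97 F [-3.6328  0.4375  2.4902] t 4.1 w 49.66554324343676
(629.5, -170, 206) -> [0.1591 0.0027 0.0016]
roll 0.033098540292438194
(array([ 538.2562, -155.696 ]), 28.364049911499023, array([ 542.4314, -155.2366,   94.7292]))
(array([ 502.6658, -159.2395]), 51.75115966796875, array([ 515.033 , -164.0781,   94.0998]))
```

Emit:
carry_out:
  slide:
    - [0.012, 0, 0]
    - [0.024, 0, 0]
    - [0.037, 0, 0]
    - [0.05, 0.001, 0]
    - [0.063, 0.001, 0]
    - [0.076, 0.001, 0]
    - [0.088, 0.002, 0]
    - [0.1, 0.002, 0]
  roll: [0, 0, 0, 0, 0, 0, 0, 0]
  claw: [0.05, 0.05, 0.05, 0.05, 0.05, 0.05, 0.05, 0.05]

```text
clock: 5.2
position: [570.6, -164.3, 207.7]
ee_rot: [0.999, -0.043, -0.0, 0.0]
contact_force: [-1.0, -0.6, 0.1]
gripper_width: 50.1
grasp_force: 1.2
```

```bash
python3 -c "
from h import *
to_tool((629.5,-170,206),ang=-5)
p=get_image('top');save(p,'t2.png')
P=cloud(p)
m=(P[...,2]>86)&(P[...,2]<99)&(np.hypot(P[...,0]-615,P[...,1]+167)<48);q=P[m];print(q.max(0),q.min(0))"
```

```text
pos [ 570.5829 -164.2916  207.6647] x-ang -4.97 F [-0.9571 -0.6189  0.0773] t 5.2 w 50.121570845075816
(629.5, -170, 206) -> [0.0592 0.0006 0.0017]
roll 0.026225972223280714Traceback (most recent call last):
  File "<string>", line 6, in <module>
    m=(P[...,2]>86)&(P[...,2]<99)&(np.hypot(P[...,0]-615,P[...,1]+167)<48);q=P[m];print(q.max(0),q.min(0))
                                                                                        ~~~~~^^^
    return umr_maximum(a, axis, None, out, keepdims, initial, where)
ValueError: zero-size array to reduction operation maximum which has no identity
```

View pics/t2.png

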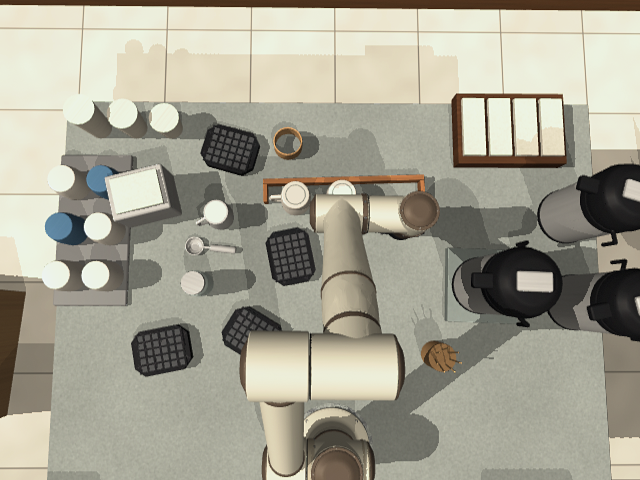

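The arm hides the mug in the top view, but nothing else has moved. I continue the push and slow near the rail.

Emit:
carry_out:
  slide:
    - [0.01, 0, 0]
    - [0.02, 0, 0]
    - [0.03, 0, 0]
    - [0.039, 0, 0]
    - [0.046, 0, 0]
    - [0.051, 0, 0]
    - [0.054, 0, 0]
    - [0.054, 0, 0]
  roll: [0, 0, 0, 0, 0, 0, 0, 0]
  claw: [0.05, 0.05, 0.05, 0.05, 0.05, 0.05, 0.05, 0.05]

```text
clock: 6.25
position: [623.9, -168.8, 207.8]
ee_rot: [0.999, -0.043, 0.001, 0.0]
contact_force: [-2.2, 0.1, 1.9]
gripper_width: 50.2
grasp_force: 1.1
```

```bash
python3 -c "
from h import *
to_tool((629.5,-170,206),ang=-5)
p=get_image('wrist');save(p,'w3.png')"
```

```text
pos [ 623.9439 -168.8381  207.7692] x-ang -4.96 F [-2.2309  0.1166  1.8706] t 6.25 w 50.20799172337517
(629.5, -170, 206) -> [0.0056 0.0007 0.0018]
roll 0.037028315381709476
```

View pics/w3.png

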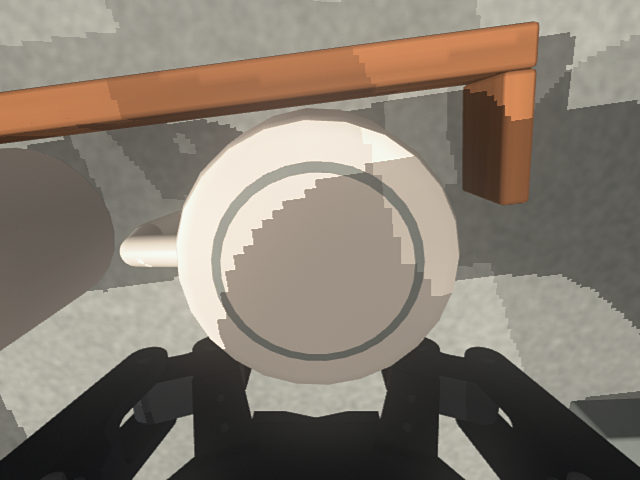

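The wrist view shows the mug seated between both fingers a few mm short of the rail, with clear gaps to the row mug and the end return. I ease it in.

Emit:
carry_out:
  slide:
    - [0.0015, 0, 0]
    - [0.003, 0, 0]
    - [0.0045, 0, 0]
    - [0.006, 0, 0]
    - [0.007, 0, 0]
    - [0.007, 0, 0]
  roll: [0, 0, 0, 0, 0, 0]
  claw: [0.05, 0.05, 0.05, 0.05, 0.05, 0.05]

```text
clock: 7.05
position: [629.9, -169.4, 207.6]
ee_rot: [0.999, -0.043, -0.001, -0.0]
contact_force: [-5.0, 1.3, 4.0]
gripper_width: 50.3
grasp_force: 3.4
```

Emit:
carry_out:
  slide:
    - [0.001, 0, 0]
    - [0.002, 0, 0]
    - [0.003, 0, 0]
    - [0.003, 0, 0]
  roll: [0, 0, 0, 0]
  claw: [0.05, 0.05, 0.05, 0.05]

```text
clock: 7.55
position: [631.1, -169.6, 207.5]
ee_rot: [0.999, -0.044, -0.005, -0.0]
contact_force: [-11.2, 2.3, 9.2]
gripper_width: 50.2
grasp_force: 6.6
```

Emit:
carry_out:
  slide:
    - [-0.01, 0, 0]
    - [-0.03, 0, 0]
    - [-0.055, 0, 0]
    - [-0.06, 0, -0.05]
    - [-0.06, 0, -0.11]
    - [-0.06, -0.05, -0.15]
    - [-0.06, -0.11, -0.15]
    - [-0.06, -0.17, -0.15]
  roll: [0, 0, 0, 0, 0, 10, 20, 30]
  claw: [0.05, 0.05, 0.05, 0.05, 0.05, 0.06, 0.065, 0.065]

```text
clock: 8.55
position: [589.0, 5.3, 359.0]
ee_rot: [0.953, -0.302, 0.003, -0.002]
contact_force: [0.5, -0.4, -0.2]
gripper_width: 65.0
grasp_force: 0.0
```

```bash
python3 - <<'E'
from h import *
to_tool((483.5,210,300),(483.5,210,178),ang=-78.3)
print(read_state()["joints"])
for c in("top","scene"):
    p=get_image(c);P=cloud(p); print(c,"tray",trayfit(P,(503,108)),"mug",mugfit(P,(672,-172),50))
    m=(P[...,2]>25)&(P[...,2]<35)&(P[...,1]<-300)&(P[...,1]>-335)&(abs(P[...,0]-430)<120)
    e=[];
    for x0 in np.arange(335,525,8):
        k=m&(abs(P[...,0]-x0)<4)
        if k.sum()>2: e.append((x0,P[k][:,1].max()))
    e=np.array(e); print("plinth front",len(e),np.polyfit(e[:,0]-428,e[:,1],1),"xr",np.percentile(P[m][:,0],[0,1,99,100]))
print(get_image("wrist")["T_tool_cam"])
save(p,"s4.png")
E
```

```text
pos [589.0237   5.2893 359.0475] x-ang -35.12 F [ 0.5286 -0.3615 -0.2248] t 8.55 w 64.9916319987733
(483.5, 210, 300) -> [-0.2043 -0.1064  0.0588]
(483.5, 210, 178) -> [-0.2048 -0.1059  0.1808]
roll 43.17578425322328
[ 0.2837  0.3586 -0.1523  0.0001 -1.0538  0.674 ]
top tray (((511.4283752441406, 77.3095703125), (148.12086486816406, 58.81676483154297), 18.659873962402344), 946, 2) mug (array([ 672.0948, -171.5733]), 38.77383041381836, array([ 670.5524, -170.6289,   94.7151]))
plinth front 24 [  -0.039  -313.5521] xr [331.167  331.372  526.0377 529.0694]
scene tray (((505.0434875488281, 110.51502990722656), (149.9938507080078, 125.16590118408203), 9.453883171081543), 1516, 2) mug (array([ 672.4351, -174.9131]), 38.78489303588867, array([ 674.2632, -178.7399,   94.2551]))
plinth front 11 [  -0.0385 -316.4929] xr [439.5974 444.059  527.6798 528.2966]
[[-0.0002  0.955   0.2965 76.6327]
 [ 1.     -0.0001  0.0011  0.8036]
 [ 0.0011  0.2965 -0.955  32.09  ]
 [ 0.      0.      0.      1.    ]]
```

View pics/s4.png

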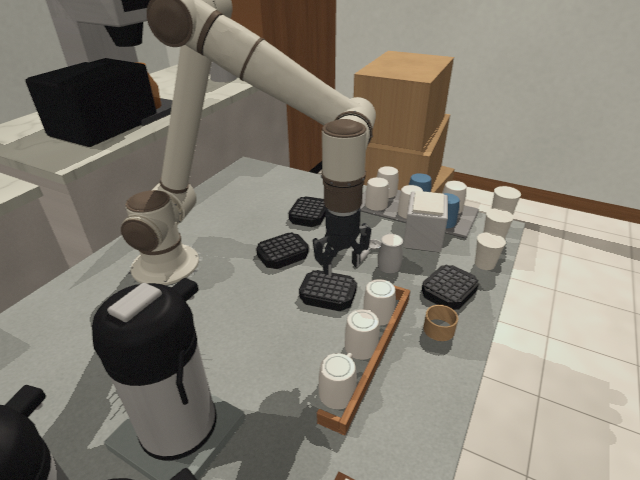

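The scene view shows the mug upright against the rail in the empty place at (338,380), and everything else undisturbed. Next is the tray.

Emit:
carry_out:
  slide:
    - [-0.045, -0.024, 0]
    - [-0.09, -0.048, 0]
    - [-0.135, -0.072, 0]
    - [-0.18, -0.096, 0]
    - [-0.204, -0.106, 0.02]
    - [-0.204, -0.106, 0.075]
    - [-0.204, -0.106, 0.13]
    - [-0.204, -0.106, 0.15]
  roll: [10, 20, 30, 40, 43.5, 43.5, 43.5, 43.5]
  claw: [0.065, 0.065, 0.065, 0.065, 0.065, 0.065, 0.065, 0.065]

```text
clock: 9.7
position: [480.9, 205.8, 204.6]
ee_rot: [0.776, -0.631, -0.0, 0.002]
contact_force: [0.1, 0.0, 1.6]
gripper_width: 64.9
grasp_force: 0.0
```

```bash
python3 - <<'E'
from h import *
to_tool((483.5,210,178),ang=-78.7)
s=np.array(read_state()["position"])
for c in("top","scene"):
    p=get_image(c);print(trayfit(cloud(p),(504,111)))
    if c=="top": print([(r["at"],r["conf"],pix2w(p,r["at"],0)[:2]) for r in place_of(p,"plinth")])
p=get_image("wrist");save(p,"w5.png")
E
```

```text
pos [480.9138 205.7816 204.5812] x-ang -78.29 F [0.1416 0.046  1.591 ] t 9.7 w 64.90740660694574
(483.5, 210, 178) -> [-0.0036 -0.0035  0.0266]
roll 0.408516511907024
(((504.4601135253906, 112.62421417236328), (150.8951416015625, 119.72197723388672), 11.721328735351562), 2214, 2)
[([442.0, 285.4], 0.85, array([ 424.7598, -308.0403])), ([221.2, 220.2], 0.66, array([604.7134, 305.9657]))]
(((504.7341003417969, 110.83744812011719), (150.20481872558594, 125.22198486328125), 11.93226432800293), 1554, 2)
```

View pics/w5.png

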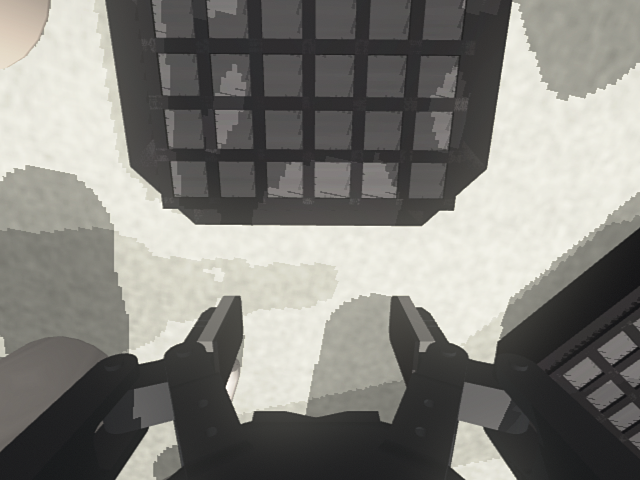

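The wrist view shows the tray's long side (columns 195–420) parallel to and centred ahead of the fingers. I plan a curved push.

```bash
cat >> h.py <<'E'
def path(A=(504.5,111.7,-78.3),G=(432,-255,-92.2),n=401):
    from scipy.optimize import fsolve
    u=np.linspace(0,1,n)
    def tr(k,L,slip):
        th=A[2]+(G[2]-A[2])*u+k*4*u*(1-u); d=np.radians(th+slip)
        x=A[0]+L*np.concatenate([[0],np.cumsum((np.cos(d[1:])+np.cos(d[:-1]))/2)])/(n-1)
        y=A[1]+L*np.concatenate([[0],np.cumsum((np.sin(d[1:])+np.sin(d[:-1]))/2)])/(n-1)
        return x,y,th
    slip=-5
    k,L=fsolve(lambda v:[tr(*v,slip)[0][-1]-G[0],tr(*v,slip)[1][-1]-G[1]],[-15,380])
    return *tr(k,L,slip),k,L
def rows(ss,z=178,off=71,**kw):
    x,y,th,k,L=path(**kw); s=np.linspace(0,L,len(x)); st=read_state()
    R=Rn.from_quat(st["ee_rot"]).as_matrix(); p=np.array(st["position"]); a=np.degrees(np.arctan2(R[1,0],R[0,0]))
    print("k,L",k,L,"pos",p,a)
    for q in ss:
        X,Y,T=(np.interp(q,s,v) for v in(x,y,th)); h=np.radians(T)
        w=np.array([X-off*np.cos(h),Y-off*np.sin(h),z]); print(q,"tray",np.round([X,Y,T],1),(R.T@(w-p)/1000).round(3),"roll",round(a-T,1))
E
python3 -c "
from h import *
rows([-0,10,20,32,44,56])"
```

```text
k,L -16.378834066457554 376.07879839139196 pos [482.111  206.829  208.0946] -78.26372649186376
0 tray [504.5 111.7 -78.3] [ 0.027 -0.003  0.03 ] roll 0.0
10 tray [505.5 101.7 -80.4] [ 0.037 -0.004  0.03 ] roll 2.1
20 tray [506.1  91.8 -82.3] [ 0.047 -0.005  0.03 ] roll 4.1
32 tray [506.4  79.8 -84.6] [ 0.059 -0.006  0.03 ] roll 6.3
44 tray [506.3  67.8 -86.7] [ 0.071 -0.006  0.03 ] roll 8.4
56 tray [505.7  55.8 -88.7] [ 0.083 -0.005  0.03 ] roll 10.4
```

Emit:
carry_out:
  slide:
    - [0, -0.003, 0.02]
    - [0.01, -0.003, 0.03]
    - [0.022, -0.003, 0.03]
    - [0.029, -0.003, 0.03]
    - [0.037, -0.004, 0.03]
    - [0.047, -0.005, 0.03]
    - [0.059, -0.006, 0.03]
    - [0.071, -0.006, 0.03]
  roll: [0, 0, 0, 0.5, 2, 4, 6.3, 8.4]
  claw: [0.065, 0.065, 0.065, 0.065, 0.065, 0.065, 0.065, 0.065]

```text
clock: 10.9
position: [502.2, 138.2, 178.1]
ee_rot: [0.727, -0.687, 0.0, -0.001]
contact_force: [-0.2, 2.1, 1.7]
gripper_width: 65.0
grasp_force: 1.2
```

```bash
python3 -c "
from h import *
print(read_state()['contact_force'])
rows([44,56,68,80,92,104,116,128,140])
for c in('top','scene'):
    p=get_image(c);print(trayfit(cloud(p),(506,68),90))"
```

```text
[-0.2117  2.1036  1.6646]
k,L -16.378834066457554 376.07879839139196 pos [502.182  138.1807 178.0664] -86.7823891390514
44 tray [506.3  67.8 -86.7] [-0. -0.  0.] roll -0.1
56 tray [505.7  55.8 -88.7] [ 0.011 -0.001  0.   ] roll 1.9
68 tray [504.8  43.8 -90.5] [ 0.023 -0.002  0.   ] roll 3.7
80 tray [503.4  31.9 -92.2] [ 0.036 -0.002  0.   ] roll 5.4
92 tray [501.8  20.  -93.8] [ 0.047 -0.002  0.   ] roll 7.0
104 tray [499.8   8.2 -95.3] [ 0.059 -0.001  0.   ] roll 8.5
116 tray [497.5  -3.6 -96.6] [0.071 0.001 0.   ] roll 9.8
128 tray [495.  -15.3 -97.7] [0.083 0.002 0.   ] roll 11.0
140 tray [492.2 -27.  -98.8] [ 0.095  0.004 -0.   ] roll 12.0
(((507.0226135253906, 68.4382095336914), (150.62271118164062, 119.88679504394531), 3.402585983276367), 1918, 2)
(((505.9267883300781, 74.75617980957031), (152.03074645996094, 144.8615264892578), 3.505892753601074), 1731, 2)
```

Tray follows exactly (507,68, heading −86.6°). Continue.

Emit:
carry_out:
  slide:
    - [0.011, -0.001, 0]
    - [0.023, -0.002, 0]
    - [0.036, -0.002, 0]
    - [0.047, -0.002, 0]
    - [0.059, -0.001, 0]
    - [0.071, 0.001, 0]
    - [0.083, 0.002, 0]
    - [0.095, 0.004, 0]
  roll: [1.9, 3.7, 5.4, 7, 8.5, 9.8, 11, 12]
  claw: [0.065, 0.065, 0.065, 0.065, 0.065, 0.065, 0.065, 0.065]

```text
clock: 12.0
position: [503.2, 42.8, 177.7]
ee_rot: [-0.651, 0.759, -0.0, 0.0]
contact_force: [1.2, 0.5, -1.0]
gripper_width: 65.3
grasp_force: 0.7
```

```bash
python3 -c "
from h import *
print(read_state()['contact_force'])
rows([140,152,165,178,191,204,217,230,242])
for c in('top','scene'):
    p=get_image(c);print(trayfit(cloud(p),(492,-27),90))"
```

```text
[ 1.23    0.4724 -0.9554]
k,L -16.378834066457554 376.07879839139196 pos [503.1572  42.8314 177.7301] -98.72186338435915
140 tray [492.2 -27.  -98.8] [-0.  0. -0.] roll 0.1
152 tray [489.3 -38.6 -99.7] [ 0.012  0.    -0.   ] roll 1.0
165 tray [ 485.9  -51.2 -100.5] [ 0.025  0.001 -0.   ] roll 1.8
178 tray [ 482.3  -63.7 -101.2] [ 0.038  0.001 -0.   ] roll 2.5
191 tray [ 478.6  -76.2 -101.7] [ 0.05   0.002 -0.   ] roll 3.0
204 tray [ 474.8  -88.6 -102.1] [ 0.063  0.004 -0.   ] roll 3.4
217 tray [ 471.  -101.  -102.3] [ 0.076  0.006 -0.   ] roll 3.6
230 tray [ 467.1 -113.4 -102.4] [ 0.089  0.007 -0.   ] roll 3.6
242 tray [ 463.5 -124.9 -102.3] [ 0.101  0.009 -0.   ] roll 3.6
(((494.45263671875, -27.034683227539062), (119.62843322753906, 150.16859436035156), 81.30810546875), 1710, 2)
(((495.8273010253906, -19.36871337890625), (145.2954864501953, 153.9189453125), 80.05484771728516), 2018, 2)
```

Emit:
carry_out:
  slide:
    - [0.012, 0, 0]
    - [0.025, 0.001, 0]
    - [0.038, 0.001, 0]
    - [0.05, 0.002, 0]
    - [0.063, 0.004, 0]
    - [0.076, 0.006, 0]
    - [0.089, 0.007, 0]
    - [0.101, 0.009, 0]
  roll: [1, 1.8, 2.5, 3, 3.4, 3.6, 3.6, 3.6]
  claw: [0.065, 0.065, 0.065, 0.065, 0.065, 0.065, 0.065, 0.065]

```text
clock: 13.1
position: [479.0, -55.7, 177.8]
ee_rot: [-0.628, 0.779, -0.0, 0.0]
contact_force: [1.3, 2.0, 0.5]
gripper_width: 65.1
grasp_force: 1.2
```

```bash
python3 -c "
from h import *
print(read_state()['contact_force'])
rows([242,254,266,278,290,302,314,326,336])
for c in('top','scene'):
    p=get_image(c);print(trayfit(cloud(p),(464,-125),90))"
```

```text
[1.3424 2.0253 0.5313]
k,L -16.378834066457554 376.07879839139196 pos [478.9615 -55.6992 177.806 ] -102.25249325011417
242 tray [ 463.5 -124.9 -102.3] [-0.  0. -0.] roll 0.0
254 tray [ 460.  -136.3 -102.1] [ 0.012  0.002 -0.   ] roll -0.2
266 tray [ 456.5 -147.8 -101.7] [ 0.024  0.003 -0.   ] roll -0.6
278 tray [ 453.1 -159.3 -101.2] [ 0.036  0.005 -0.   ] roll -1.0
290 tray [ 449.8 -170.9 -100.6] [ 0.048  0.006 -0.   ] roll -1.7
302 tray [ 446.7 -182.4  -99.8] [ 0.06   0.008 -0.   ] roll -2.4
314 tray [ 443.7 -194.1  -98.9] [ 0.072  0.009 -0.   ] roll -3.3
326 tray [ 440.9 -205.7  -97.9] [ 0.084  0.011 -0.   ] roll -4.3
336 tray [ 438.8 -215.5  -97. ] [ 0.094  0.012 -0.   ] roll -5.3
(((465.7470703125, -126.22348022460938), (117.49764251708984, 149.83412170410156), 77.98969268798828), 1346, 2)
(((468.2071533203125, -118.29664611816406), (142.50218200683594, 154.43011474609375), 75.85095977783203), 2335, 2)
```

Emit:
carry_out:
  slide:
    - [0.012, 0.002, 0]
    - [0.024, 0.003, 0]
    - [0.036, 0.005, 0]
    - [0.048, 0.006, 0]
    - [0.06, 0.008, 0]
    - [0.072, 0.01, 0]
    - [0.084, 0.012, 0]
    - [0.094, 0.013, 0]
  roll: [-0.2, -0.6, -1, -1.7, -2.4, -3.3, -4.3, -5.3]
  claw: [0.065, 0.065, 0.065, 0.065, 0.065, 0.065, 0.065, 0.065]

```text
clock: 14.2
position: [445.9, -144.8, 177.6]
ee_rot: [-0.663, 0.749, 0.0, -0.0]
contact_force: [0.7, 1.7, -0.4]
gripper_width: 65.0
grasp_force: 0.6
```

```bash
python3 -c "
from h import *
print(read_state()['contact_force'])
rows([336,346,356,362,368,372,376])
for c in('top','scene'):
    p=get_image(c);print(trayfit(cloud(p),(439,-215),87))
p=get_image('wrist');save(p,'w6.png')"
```

```text
[ 0.6847  1.6626 -0.4139]
k,L -16.378834066457554 376.07879839139196 pos [ 445.8665 -144.8084  177.6423] -96.92245191094764
336 tray [ 438.8 -215.5  -97. ] [ 0.    -0.002 -0.   ] roll 0.0
346 tray [ 436.8 -225.3  -95.9] [ 0.01   0.001 -0.   ] roll -1.0
356 tray [ 435.  -235.1  -94.8] [ 0.02   0.003 -0.   ] roll -2.2
362 tray [ 434.  -241.1  -94. ] [ 0.026  0.004 -0.   ] roll -2.9
368 tray [ 433.1 -247.   -93.3] [ 0.032  0.005 -0.   ] roll -3.6
372 tray [ 432.5 -251.   -92.8] [ 0.036  0.006 -0.   ] roll -4.2
376 tray [ 432.  -254.9  -92.2] [ 0.04   0.006 -0.   ] roll -4.7
(((439.74346923828125, -219.8163299560547), (111.02993774414062, 151.19586181640625), 81.66282653808594), 861, 3)
(((440.7120361328125, -207.5943603515625), (142.35333251953125, 152.92010498046875), 82.70841217041016), 2719, 2)
```

View pics/w6.png

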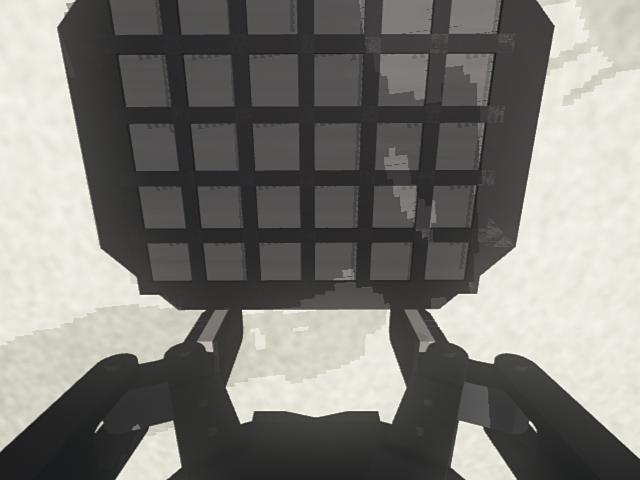

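The wrist view shows the tray flat against both fingers (edge columns 180–440, row 305). Final approach.

Emit:
carry_out:
  slide:
    - [0.01, 0.001, 0]
    - [0.018, 0.003, 0]
    - [0.025, 0.005, 0]
    - [0.031, 0.006, 0]
    - [0.035, 0.007, 0]
    - [0.038, 0.007, 0]
    - [0.04, 0.007, 0]
    - [0.04, 0.007, 0]
  roll: [-1, -2.2, -2.9, -3.6, -4.2, -4.7, -4.7, -4.7]
  claw: [0.065, 0.065, 0.065, 0.065, 0.065, 0.065, 0.065, 0.065]

```text
clock: 15.35
position: [434.6, -183.0, 177.7]
ee_rot: [-0.693, 0.721, 0.0, -0.0]
contact_force: [0.0, -0.7, 0.1]
gripper_width: 64.7
grasp_force: 0.0
```

```bash
python3 - <<'E'
from h import *
to_tool(ang=-92.2)
p=get_image("scene"); 
cv2.imwrite("pics/s7.png",cv2.resize(cv2.cvtColor(p["img"][280:480,100:360],cv2.COLOR_RGB2BGR),None,fx=3,fy=3)[:600,:800])
P=cloud(p);print(trayfit(P,(432,-253),85))
E
```

```text
pos [ 434.6047 -183.0232  177.6519] x-ang -92.26 F [ 0.0324 -0.7013  0.0717] t 15.35 w 64.74945117904258
roll -0.058831183578234914
(((445.6412353515625, -239.22314453125), (129.6385498046875, 162.85292053222656), 50.57637405395508), 2605, 2)
```

View pics/s7.png

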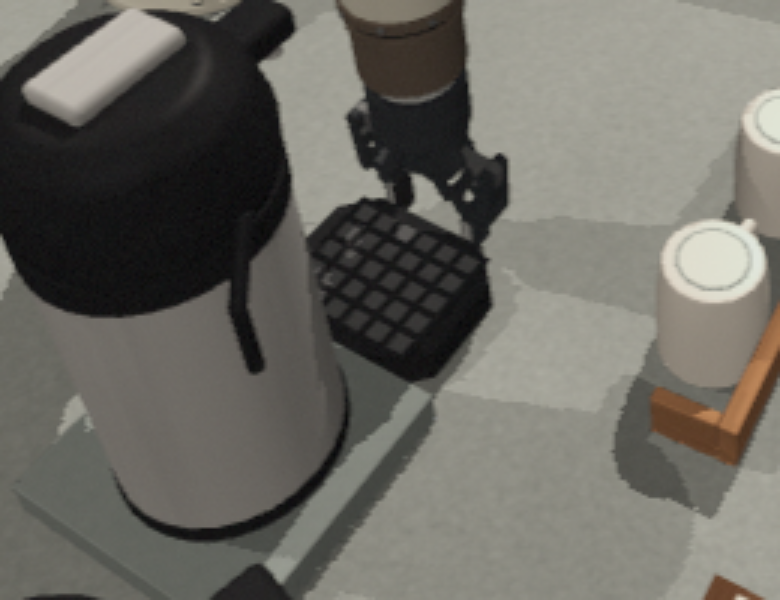

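The scene crop shows the tray's far side close to the plinth's foot at (420,380), with no contact force yet. I ease it in.

Emit:
carry_out:
  slide:
    - [0.001, 0, 0]
    - [0.002, 0, 0]
    - [0.003, 0, 0]
    - [0.004, 0, 0]
    - [0.004, 0, 0]
  roll: [0, 0, 0, 0, 0]
  claw: [0.065, 0.065, 0.065, 0.065, 0.065]

```text
clock: 16.02
position: [434.4, -185.1, 177.7]
ee_rot: [-0.693, 0.721, 0.001, 0.001]
contact_force: [0.9, 15.4, 2.3]
gripper_width: 64.8
grasp_force: 8.1
```

Emit:
carry_out:
  slide:
    - [-0.01, 0, 0]
    - [-0.03, 0, 0]
    - [-0.06, 0, 0]
    - [-0.08, 0, -0.04]
    - [-0.12, 0, -0.08]
    - [-0.17, 0, -0.12]
    - [-0.22, 0, -0.15]
    - [-0.28, 0, -0.17]
  roll: [0, 0, 0, 0, 0, 0, 0, 0]
  claw: [0.065, 0.065, 0.065, 0.065, 0.065, 0.065, 0.065, 0.065]

```text
clock: 17.02
position: [445.2, 93.6, 349.5]
ee_rot: [-0.693, 0.721, -0.001, 0.001]
contact_force: [1.4, -0.2, -0.3]
gripper_width: 65.0
grasp_force: 0.0
```

```bash
python3 - <<'E'
from h import *
to_tool()
for c in("top","scene"):
    p=get_image(c);P=cloud(p); print(c,"mug",mugfit(P,(672,-172),50))
    m=(np.hypot(P[...,0]-432,P[...,1]+250)<100)&(P[...,2]>22)&(P[...,2]<35)&(P[...,1]>-305)
    # dark pixels only
    m&=p["img"].max(-1)<95
    q=P[m]; print(len(q),"x",np.percentile(q[:,0],[0.5,99.5]),"ymax by x",[(x0,q[abs(q[:,0]-x0)<8][:,1].max().round(1)) for x0 in(395,415,435,455,475) if (abs(q[:,0]-x0)<8).any()])
    if c=="top": cv2.imwrite("pics/t8.png",cv2.resize(cv2.cvtColor(p["img"][150:350,340:600],cv2.COLOR_RGB2BGR),None,fx=3,fy=3))
E
```

```text
pos [445.2202  93.5502 349.4774] x-ang -92.29 F [ 1.3894 -0.2253 -0.2974] t 17.025 w 64.96983242535596
top mug (array([ 671.3093, -171.7276]), 38.11696243286133, array([ 670.4813, -170.6776,   94.7056]))
2066 x [360.4859 509.387 ] ymax by x [(395, np.float64(-192.0)), (415, np.float64(-192.9)), (435, np.float64(-193.8)), (455, np.float64(-194.4)), (475, np.float64(-195.5))]
scene mug (array([ 671.7012, -173.867 ]), 38.63232421875, array([ 673.9424, -178.7062,   94.1913]))
2251 x [361.568  509.1594] ymax by x [(395, np.float64(-192.0)), (415, np.float64(-194.6)), (435, np.float64(-195.7)), (455, np.float64(-195.8)), (475, np.float64(-196.8))]
```

View pics/t8.png

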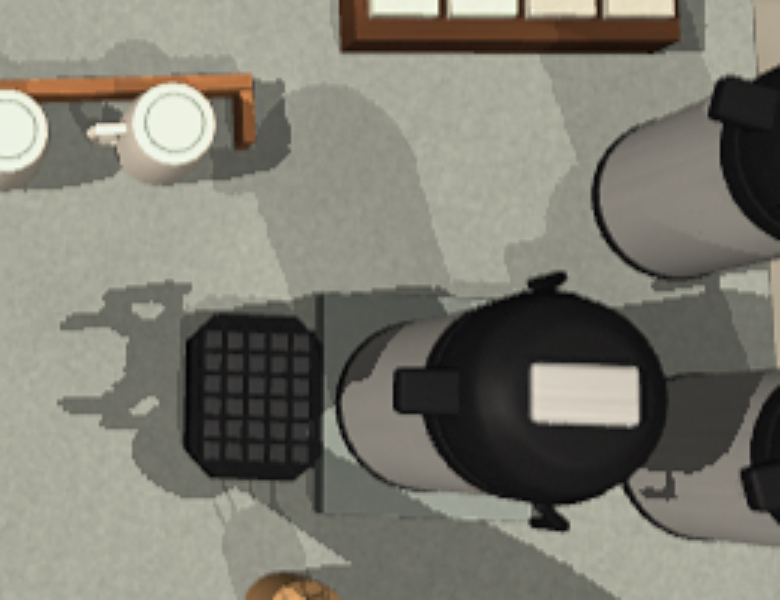

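The top view shows the tray flush along the plinth's front and centred within about 3 mm. The mug is against the rail in its place.

```bash
python3 -c "
from bench import *
print(job_done())"
```

```text
the job is handed in; nothing more can be done
None
```

I pushed the stray mug into the empty place against the rail and the drip tray flush against the plinth's foot, about 3 mm off centre by my last camera measurement. The job is handed in, but no verdict came back.

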